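# Restock a two-bin lane from a two-bay caddy

## Task

Restock the two-bin lane with bolts. Bring the older bin forward against the lane's front stop, and tip the three bolts, and only these, out of the two-bay caddy into the empty bin, so that the nuts never leave their bay; stand the caddy back upright on the bench. Then set the filled bin down flat in the lane, close behind the older one with its card to the front too; the older bolts stay in theirs, and the tape roll and the mouse where they are.

Things in the scene. Friction and masses are not known exactly. Their poses are not given: they have to be found in the camera images.
- lane: two-bin lane: metal channel 212 x 90 mm fixed to the bench, yaw about 0; x runs from front (robot side) to back. Base top 4 mm above the bench; rails 80 mm apart inside, 12 mm above the base; front stop 16 mm above the base, inner face at x = -104 mm; back open. Bin centre at x = -56 mm when at the stop, +40 mm when touching behind that bin. Origin: centre of underside
- bin_old: older bin, two left-over bolts in it: open black plastic bin 96 (x) x 70 (y) x 55 (z) mm, wall 2.5, floor 3 mm, 130 g; back (+x) and sides full height, front (-x) 36 mm high with a blank card. Starts in the back of the lane, centre at lane x = 42 to 54 mm, front towards the robot. Origin: centre of underside
- bin_new: empty bin of the same make and size as the older one (96 x 70 x 55 mm, front 36 mm high at -x), 100 to 170 g. Starts on the open bench between caddy and lane, long side roughly along the bench edge, front to the left (yaw -115 to -57 degrees). Origin: centre of underside
- bin_old_mid (a point): middle of the older bin, half-way up (27.5 mm above its underside); the bin can be held from above across its 70 mm width (y), above the rails; axes as the bin's
- bin_new_mid (a point): middle of the empty bin, half-way up (27.5 mm above its underside); can be held from above across its 70 mm width (y); axes as the bin's
- bin_new_card (a point): middle of the blank white card on the empty bin's low front wall, at (-48, 0, 17) mm from the bin's origin
- caddy: two-bay caddy of smooth blue-grey enamelled sheet, loose, 209 (x) x 61 (y) x 114 mm high, about 0.5 kg. A divider plate 48 mm high at x = 0 (4 mm thick) parts two open bays: bolts at the -x end, nuts at the +x end; side walls 38 mm. Starts at any yaw from -40 to 218 degrees. Origin: centre of underside, z up
- caddy_grip (a point): centre of the caddy's black moulded grip above the divider, 96 mm above the underside: 14 mm thick (x), 60 mm wide (y), 36 mm high; to be pinched across its thickness from above; axes as the caddy's
- bolt_lip (a point): edge of the bolt bay's pouring lip, at (-104, 0, 18) mm from the caddy's origin. Each bay has a flat floor 3 mm thick to 62 mm out, then a ramp rising at 20 degrees and narrowing from 56 to 44 mm at the lip. Tipped end down 45 to 60 degrees its parts slide out (they may roll from 20 on), the other bay's rest on the divider
- nut_bay (a point): middle of the nut bay, at (+34, 0, +12) mm from the caddy's origin
- bolt_a_mid (a point): hex bolt, 36 mm long, shank 8 mm, head 14 mm across and 5 mm thick, 25 g, at first lying across the caddy's bolt bay; point half-way along it; its z runs from head to end
- bolt_b_mid (a point): hex bolt, 36 mm long, shank 8 mm, head 14 mm across and 5 mm thick, 25 g, at first lying across the caddy's bolt bay; point half-way along it; its z runs from head to end
- bolt_c_mid (a point): hex bolt, 36 mm long, shank 8 mm, head 14 mm across and 5 mm thick, 25 g, at first lying across the caddy's bolt bay; point half-way along it; its z runs from head to end
- nut_a_mid (a point): hex nut, 19 mm across flats, 10 mm thick, 18 g, at first flat in the caddy's nut bay; its centre
- nut_b_mid (a point): hex nut, 19 mm across flats, 10 mm thick, 18 g, at first flat in the caddy's nut bay; its centre
- nut_c_mid (a point): hex nut, 19 mm across flats, 10 mm thick, 18 g, at first flat in the caddy's nut bay; its centre
- old_bolt_a_mid (a point): left-over bolt in the older bin, like the three in the caddy; point half-way along it
- old_bolt_b_mid (a point): left-over bolt in the older bin, like the three in the caddy; point half-way along it
- masking_tape: bystander: roll of masking tape, 92 mm across, 24 mm high, lying on the bench behind the empty bin. Origin: centre of its underside
- mouse: bystander: computer mouse, 63 x 105 x 36 mm, on the bench to the right of the lane. Origin: centre of its underside

How it is judged:
By the outcome, as a careful person would: the job done as asked, in the order asked, and still so for the second after the job is handed in, with the robot touching nothing.
It also fails if it takes over 70 s, if anything falls off the work surface, if the arm or the gripper's body presses on something with over 40 N, if the wrist force passes 120 N, or if a joint passes its speed limit or range.

## Robot

A 6-joint arm with a two-finger parallel gripper is mounted at the origin on a cart in front of the work surface, level with it; the furniture and walls round the work are solid. World frame = base frame: x ahead of the robot, y to its left, z up, the work surface at z = 0. Lengths are in mm, angles in degrees, forces in N, time in s.
With the tool pointing down it reaches from about 350 to 850 mm from the base axis. Payload 8.1 kg.
Tool frame: the origin (TCP) lies midway between the tips of the shut fingers; the grasp point (between the pads) lies 19 mm behind it; z points along the fingers, y is the line along which they close (so a half turn about z gives the same grasp; the last joint's range is limited). The gripper opens to 85 mm and grips with 20 to 120 N. Pads are 22 mm wide; open, the fingers measure 114 mm over their backs; the gripper's body (76 mm by 85 mm) begins 54 mm behind the grasp point. The pads swing forward as they close: fully open they stand 13 mm farther back than shut.
Start: joints at [-80.753, 7.471, 85.268, -0, 87.261, -4.893], TCP at [146.602, -581.819, 231.292] pointing down, gripper open.
Joint ranges: [-169.43, 169.43], [-51.17, 129.36], [1.28, 143.12], [-76.62, 256.62], [0, 156.53], [-152.29, 152.29]. Speed limits (degrees/s): [136.94, 136.94, 159.86, 180, 180, 180].

## Interface

Orientations are given as [roll, pitch, yaw] about the fixed x, y, z axes, in that order (R = Rz(yaw) Ry(pitch) Rx(roll)).
In Python, from bench import sense, snapshot, order, finder gives the robot as it stands.
- The arm moves only by the tool send_rows, never from a script. Its argument "steps" is a list of rows, each a list of 2 entries, a list of its own where there are three numbers: the shift along the world's x, y, z in units of 30 mm (1.0 is 30 mm), then the turn, a rotation vector about the world's x, y, z in rad. In form: [[[dx, dy, dz], [wx, wy, wz]], ...]. A call has 1 to 10 rows; each row is the pose to reach, as a shift and turn from the pose commanded when the call began; what a row does not reach only later rows make up. A row lasts 1/8 s, in which the tool goes at most 62.5 mm and 10.7 degrees, less where a joint would pass 70% of its speed; a pose out of reach is approached as far as the arm can. A call with a gripper value outside its range is refused whole. "fingers" is the closure, from 0 (fully open) to 1 (shut), set as the call begins (left out, the last holds). The fingers move at their own pace and stop on an object; "squeeze" is the grip in N (left out, the last holds). Time passes only in rows, so rows that repeat a pose let the fingers close. It gives the time, the measured TCP pose, the force, the opening and the grip force at its end, in the units of the state.
- sense(): the state, without advancing time (a new reading comes with each control period).
- snapshot(name): name is "scene" or "top" or "wrist"; returns a dict with "img" (400x640x3 uint8, red, green, blue), "K" (3x3 intrinsics, pixels), "k1" (the pictures are not rectified: a ray, as slopes to the right and down, at radius r is drawn at 1 + k1 r^2 times it, then the intrinsics apply), "pose" (4x4, takes a point from camera to world coordinates). Camera axes: x right, y up, looking along -z (the intrinsics and any distortion apply to the point x, -y, -z); pixel columns grow to the right and rows downward; lengths in mm; the calibration is good to about 2 mm. A picture is of the moment at which its call begins. There is no depth.
- order.hand_in(): hands the job in; it is judged then, once.
Trained networks look in the newest picture that a camera, given by its name, has taken for a name from the list of things; names that differ only in an ending like _2 or _b are one class to them, and where a whole thing is asked for, a point or a joint stands for the part that bears it (a point fixed in the world has none). Each returns a list of dicts, best first, with "confidence" (0 to 1); they miss things now and then, are a little off and sometimes report something else, mostly with a low value. They report only what shows in the picture. A call takes as long as a camera call.
- finder.find_in(label, camera): "box" ([left, top, width, height] as shares, 0 to 1, of the picture: columns of its width, rows of its height, round what is visible of it).
- finder.trace(label, camera): "mask" (400x640 bool, what is visible of it) and "box" ([left, top, width, height] as shares, 0 to 1, of the picture: columns of its width, rows of its height, round what is visible of it).
- finder.pinpoint(label, camera): "at" ([column, row] as shares, 0 to 1, of the picture: columns of its width, rows of its height: a listed point, or the origin of a listed thing).
The state is a dict: "time": time; "joint_pos": joint angles; "qd": joint speeds; "joint_efforts": joint torques, N m; "tool_pos": TCP position; "tcp_rot": TCP orientation; "ft_force": force on the tool from outside, world axes, zero at the start; "wrist_torque": the same for the moment, N m; "finger_gap": finger opening in mm; "grip_force": force on a finger pad.
Only numpy, scipy, OpenCV 4.12 (cv2) and the standard library are available. Lean on these libraries where they do the work, as an engineer would, in place of code of your own. Each camera call takes 0.05 s, during which the arm holds its last target. There are 200 camera calls.

## Working session

There is one attempt and no reset: what is moved stays moved. The work goes in short steps, Python scripts to look and compute and a tool call to move; the robot and the scene stay as the last step left them, time stands still between calls to the robot, and variables do not carry over. Pictures are saved under pics/ and viewed, at most 10 in all, crops included, and the job is handed in when it is done.

Besides the shell and the picture viewer there is one more tool, called by a JSON object that holds its "fn" and its "kwargs", one argument or row to a line. send_rows: Moves the arm, as the interface text tells. Its arguments: {"type":"object","properties":{"steps":{"type":"array"},"fingers":{"type":"number"},"squeeze":{"type":"number"}},"required":["steps"]}

```bash
ls; mkdir -p pics
cat > h.py <<'E'
import numpy as np,cv2
from bench import sense,snapshot,order,finder
def ray(s,at):
    K=np.array(s["K"],float);k=s["k1"];P=np.array(s["pose"],float)
    u=np.array([at[0]*640,at[1]*400,1]);d=np.linalg.inv(K)@u;q=d[:2]/d[2];p=q.copy()
    for _ in range(30):p=q/(1+k*(p@p))
    v=P[:3,:3]@np.array([p[0],-p[1],-1]);return P[:3,3],v
def atz(s,at,z):
    o,v=ray(s,at);return o+v*(z-o[2])/v[2]
def tri(rs):
    A=0;b=0
    for o,v in rs:
        v=v/np.linalg.norm(v);M=np.eye(3)-np.outer(v,v);A=A+M;b=b+M@o
    return np.linalg.solve(A,b)
def proj(s,X):
    P=np.linalg.inv(np.array(s["pose"]));c=P[:3,:3]@np.array(X)+P[:3,3];p=np.array([c[0],-c[1]])/-c[2];p=p*(1+s["k1"]*(p@p));K=np.array(s["K"]);return K[:2,:2]@p+K[:2,2]
def save(s,n):cv2.imwrite('pics/'+n+'.png',cv2.cvtColor(s["img"],cv2.COLOR_RGB2BGR))
E
python3 - <<'E'
from h import *
np.set_printoptions(precision=1,suppress=True)
S={c:snapshot(c) for c in("top","scene")}
for c in S: save(S[c],c+'0');print(c,np.array(S[c]["pose"])[:3,3])
Z=dict(lane=0,bin_old=4,bin_old_mid=31.5,bin_new=0,bin_new_mid=27.5,bin_new_card=17,caddy=0,caddy_grip=96,bolt_lip=18,nut_bay=12,bolt_a_mid=8,nut_a_mid=8,old_bolt_a_mid=11,masking_tape=0,mouse=0)
for n,z in Z.items():
    for c in S:
        for r in finder.pinpoint(n,c)[:4]:
            print(n,c,round(r["confidence"],2),np.array(r["at"])*[640,400],atz(S[c],r["at"],z))
print(sense())
E
```

```text
pics
top [ 339.4 -160.2 1264.1]
scene [   48.  -1148.6   858.1]
lane top 0.56 [387.  212.4] [ 504.9 -378.4    0. ]
lane top 0.48 [226.8 196.2] [548.8  70.5   0. ]
lane scene 0.56 [332.1 284.5] [ 512.2 -382.3    0. ]
bin_old top 0.63 [385.2 199.6] [ 540.6 -373.5    4. ]
bin_old top 0.32 [228.5 204.2] [525.6  64.4   4. ]
bin_old scene 0.68 [345.8 279.3] [ 549.9 -385.2    4. ]
bin_old_mid top 0.67 [388.4 193.5] [ 553.2 -378.1   31.5]
bin_old_mid top 0.48 [211.4 185.1] [574.3 108.3  31.5]
bin_old_mid scene 0.56 [349.2 267.9] [ 562.5 -378.    31.5]
bin_new top 0.63 [304.9 205. ] [ 525.  -148.4    0. ]
bin_new top 0.18 [206.  180.7] [592.9 130.9   0. ]
bin_new scene 0.64 [259.  201.7] [489.5  39.5   0. ]
bin_new scene 0.57 [294.  229.5] [ 525.1 -136.7    0. ]
bin_new_mid top 0.94 [301.7 205. ] [ 520.9 -139.9   27.5]
bin_new_mid scene 0.75 [299.5 222.8] [ 537.1 -148.1   27.5]
bin_new_card top 0.87 [286.5 199.7] [537.1 -97.7  17. ]
bin_new_card scene 0.68 [293.7 218.3] [ 537.8 -108.4   17. ]
caddy top 0.59 [222.8 194.2] [554.5  82.1   0. ]
caddy scene 0.93 [273.  187.9] [560.2  92.5   0. ]
c
[... 713 characters left out ...]
 0. ]
masking_tape top 0.61 [303.4 204.7] [ 525.8 -144.2    0. ]
masking_tape scene 0.72 [266.7 193.6] [528.7  70.9   0. ]
masking_tape scene 0.66 [332.5 208.9] [674.4 -96.4   0. ]
mouse top 0.77 [433.4 206.5] [ 522.2 -510.7    0. ]
mouse scene 0.59 [366.  318.9] [ 526.7 -516.     0. ]
{'time': 1.6, 'joint_pos': array([-80.8,   7.5,  85.3,   0. ,  87.3,  -4.9]), 'qd': array([ 0. ,  0. , -0.2, -0.1,  0.1, -0. ]), 'joint_efforts': array([  0. , -56.9, -50.1,  -0. ,   0. ,   0. ]), 'tool_pos': array([ 146.6, -581.8,  231.3]), 'tcp_rot': array([180. ,  -0. ,  14.1]), 'ft_force': array([-1.3,  0.2, -0.5]), 'wrist_torque': array([-0., -0.,  0.]), 'grip_force': 0.0, 'finger_gap': 85.57362668263858}
```

Run:
```python
import cv2
a=cv2.imread('pics/top0.png')[130:280,170:470]
cv2.imwrite('pics/t0c.png',cv2.resize(a,(800,400),interpolation=cv2.INTER_CUBIC))
b=cv2.imread('pics/scene0.png')[130:350,220:420]
cv2.imwrite('pics/s0c.png',cv2.resize(b,(545,600),interpolation=cv2.INTER_CUBIC))
```

```text
(no output)
```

View pics/t0c.png

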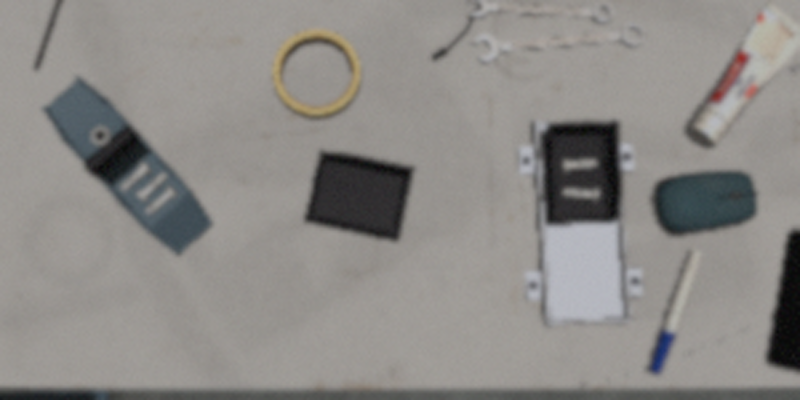

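View pics/s0c.png

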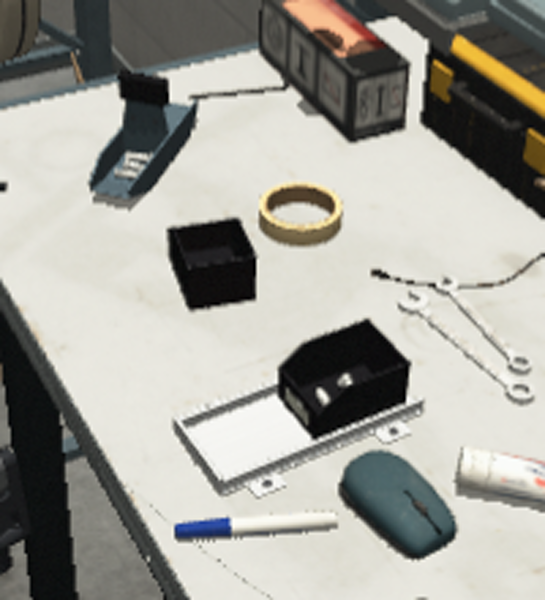

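{"fn": "send_rows", "kwargs": {
  "steps": [
    [[13.1,6.7,0],[0,0,-0.246]],
    [[13.1,6.7,0],[0,0,-0.246]],
    [[13.1,6.7,0],[0,0,-0.246]],
    [[13.1,6.7,0],[0,0,-0.246]],
    [[13.1,6.7,0],[0,0,-0.246]],
    [[13.1,6.7,0],[0,0,-0.246]],
    [[13.1,6.7,0],[0,0,-0.246]],
    [[13.1,6.7,0],[0,0,-0.246]],
    [[13.1,6.7,0],[0,0,-0.246]]
  ]
}}

```text
time: 2.72
tool_pos: [539.8, -380.4, 230.9]
tcp_rot: [-180.0, 0.0, 0.1]
ft_force: [-0.8, 0.3, 0.4]
finger_gap: 85.4
grip_force: 0.0
```

Run:
```python
from h import *
np.set_printoptions(precision=1,suppress=True)
s=snapshot("wrist");save(s,'w1');q=sense();print(q["time"],q["tool_pos"],q["tcp_rot"],q["joint_pos"]);print(np.array(s["pose"]))
for n,z in dict(lane=0,bin_old=4,bin_old_mid=31.5).items():
        for r in finder.pinpoint(n,"wrist")[:2]:
            print(n,round(r["confidence"],2),np.array(r["at"])*[640,400],atz(s,r["at"],z))
for n in("bin_old","lane"):
    r=finder.trace(n,"wrist")[0];m=r["mask"];print(n,r["confidence"],np.array(r["box"])*[640,400,640,400])
```

```text
2.775 [ 539.  -381.2  231.1] [180.   0.   0.] [-39.7  16.8  74.6  -0.   88.6  50.3]
[[   0.     1.     0.3  619.3]
 [  -1.     0.     0.  -380.7]
 [  -0.    -0.3    1.   374.3]
 [   0.     0.     0.     1. ]]
bin_old 0.84 [318.1 154.1] [ 551.5 -380.8    4. ]
bin_old 0.17 [115.8 172.4] [ 531.4 -151.8    4. ]
bin_old_mid 0.65 [311.9 162.8] [ 547.6 -374.6   31.5]
bin_old 0.74 [272.5 107.5  82.4 102.2]
lane 0.76 [257.1  97.7 111.7 188.5]
```

View pics/w1.png

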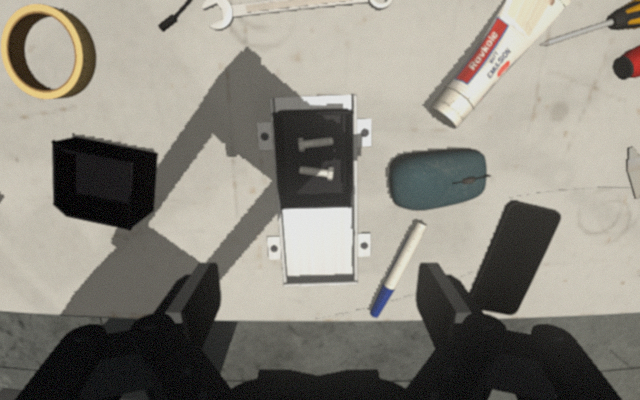

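Run:
```python
from h import *
np.set_printoptions(precision=1,suppress=True)
s=snapshot("wrist")
for p,z in {(271,96):16,(355,94):16,(285,283):20,(357,283):20,(280,210):40,(354,207):40,(274,110):59,(351,110):59}.items(): print(p,z,atz(s,(p[0]/640,p[1]/400),z))
a=cv2.imread('pics/w1.png')[85:295,240:390];cv2.imwrite('pics/w1c.png',cv2.resize(a,(428,600),interpolation=cv2.INTER_CUBIC))
```

```text
(271, 96) 16 [ 611.8 -335.    16. ]
(355, 94) 16 [ 613.6 -419.4   16. ]
(285, 283) 20 [ 400.2 -343.2   20. ]
(357, 283) 20 [ 400.1 -428.2   20. ]
(280, 210) 40 [ 498.8 -343.    40. ]
(354, 207) 40 [ 502.  -419.3   40. ]
(274, 110) 59 [ 600.4 -342.9   59. ]
(351, 110) 59 [ 600.3 -411.8   59. ]
```

View pics/w1c.png

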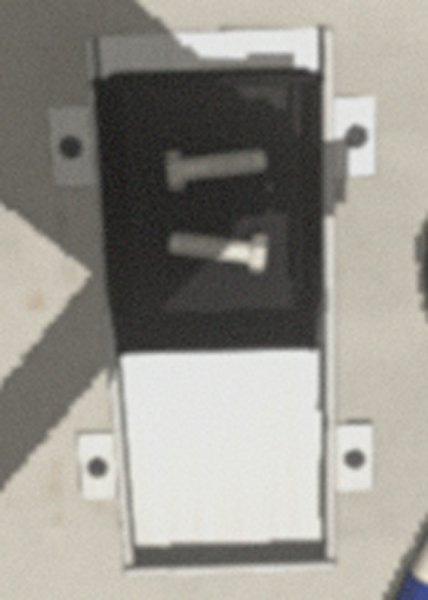

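{"fn": "send_rows", "kwargs": {
  "steps": [
    [[0.37,0.05,-2],[0,0,0.04]],
    [[0.37,0.05,-4],[0,0,0.04]],
    [[0.37,0.05,-5.3],[0,0,0.04]],
    [[0.37,0.05,-6.3],[0,0,0.04]],
    [[0.37,0.05,-6.95],[0,0,0.04]],
    [[0.37,0.05,-6.95],[0,0,0.04]]
  ]
}}

```text
time: 3.82
tool_pos: [549.5, -378.8, 21.3]
tcp_rot: [-179.9, 0.1, 2.3]
ft_force: [1.2, 0.0, -0.0]
finger_gap: 85.5
grip_force: 0.0
```

{"fn": "send_rows", "kwargs": {
  "steps": [
    [[0,0,0],[0,0,0]],
    [[0,0,0],[0,0,0]],
    [[0,0,0],[0,0,0]],
    [[0,0,0],[0,0,0]]
  ],
  "fingers": 1,
  "squeeze": 25
}}

```text
time: 4.32
tool_pos: [551.8, -380.2, 24.7]
tcp_rot: [179.9, -0.1, 2.3]
ft_force: [0.5, 0.5, 5.7]
finger_gap: 69.3
grip_force: 31.5
```

{"fn": "send_rows", "kwargs": {
  "steps": [
    [[-0.3,-0.01,0],[0,0,0]],
    [[-0.8,-0.03,0],[0,0,0]],
    [[-1.4,-0.055,0],[0,0,0]],
    [[-2.0,-0.08,0],[0,0,0]],
    [[-2.5,-0.1,0],[0,0,0]],
    [[-2.9,-0.115,0],[0,0,0]],
    [[-3.2,-0.13,0],[0,0,0]],
    [[-3.35,-0.135,0],[0,0,0]],
    [[-3.45,-0.14,0],[0,0,0]],
    [[-3.45,-0.14,0],[0,0,0]]
  ]
}}

```text
time: 5.58
tool_pos: [450.3, -384.6, 25.0]
tcp_rot: [179.8, -0.4, 2.3]
ft_force: [11.0, 0.1, 4.0]
finger_gap: 69.7
grip_force: 31.1
```

{"fn": "send_rows", "kwargs": {
  "steps": [
    [[0.03,0,0],[0,0,0]],
    [[0.03,0,0],[0,0,0]],
    [[0.03,0,0],[0,0,0]],
    [[0.03,0,1.5],[0,0,0]],
    [[0.03,0,3.4],[0,0,0]],
    [[0.6,1.5,5],[0,0,0]],
    [[1.5,3,5.9],[0,0,0]],
    [[2.3,4,6.9],[0,0,0]],
    [[2.3,4,7],[0,0,0]]
  ],
  "fingers": 0
}}

```text
time: 6.7
tool_pos: [518.7, -262.1, 235.9]
tcp_rot: [179.9, -0.2, 2.5]
ft_force: [-0.4, -1.4, -0.5]
finger_gap: 85.4
grip_force: 0.0
```

Run:
```python
from h import *
np.set_printoptions(precision=1,suppress=True)
s=snapshot("wrist");save(s,'w2');q=sense();print(q["time"],q["tool_pos"],q["tcp_rot"],q["joint_pos"])
for n,z in dict(bin_old=4,bin_old_mid=31.5,bin_new=0,bin_new_mid=27.5,bin_new_card=17).items():
        for r in finder.pinpoint(n,"wrist")[:2]:
            print(n,round(r["confidence"],2),np.array(r["at"])*[640,400],atz(s,r["at"],z))
```

```text
6.75 [ 517.3 -263.1  234.4] [179.9  -0.1   2.5] [-32.    4.2  88.4  -0.   87.2  55.5]
bin_old_mid 0.64 [425.4 236.1] [ 449.8 -385.1   31.5]
bin_new 0.61 [216.1 150.9] [ 528.8 -148.9    0. ]
bin_new_mid 0.83 [209.6 154.9] [ 529.3 -149.8   27.5]
bin_new_card 0.96 [167.7 142.9] [ 538.6 -101.7   17. ]
```

View pics/w2.png

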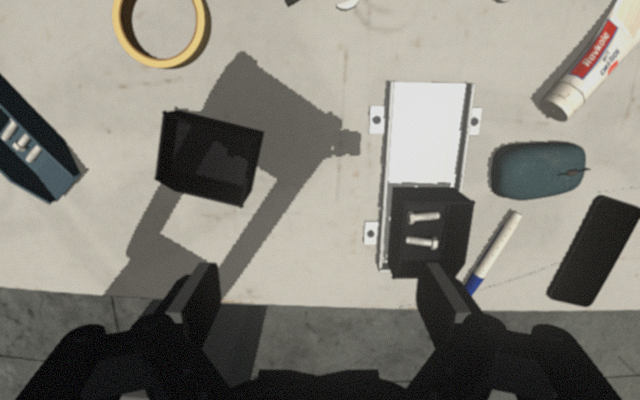

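{"fn": "send_rows", "kwargs": {
  "steps": [
    [[0.7,6,0.5],[0,0,1.16]],
    [[0.7,6,0.5],[0,0,1.16]],
    [[0.7,6,0.5],[0,0,1.16]],
    [[0.7,6,0.5],[0,0,1.16]],
    [[0.7,6,0.5],[0,0,1.16]],
    [[0.7,6,0.5],[0,0,1.16]],
    [[0.7,6,0.5],[0,0,1.16]]
  ]
}}

```text
time: 7.88
tool_pos: [536.6, -84.2, 246.8]
tcp_rot: [-179.9, 0.0, 68.8]
ft_force: [-0.7, -0.3, -0.3]
finger_gap: 85.7
grip_force: 0.0
```

{"fn": "send_rows", "kwargs": {
  "steps": [
    [[0.67,6,0.5],[0,0,1.17]],
    [[0.67,6,0.5],[0,0,1.17]],
    [[0.67,6,0.5],[0,0,1.17]],
    [[0.67,6,0.5],[0,0,1.17]],
    [[0.67,6,0.5],[0,0,1.17]],
    [[0.67,6,0.5],[0,0,1.17]],
    [[0.67,6,0.5],[0,0,1.17]],
    [[0.67,6,0.5],[0,0,1.17]]
  ]
}}

```text
time: 8.88
tool_pos: [557.2, 95.9, 262.2]
tcp_rot: [-180.0, -0.0, 135.6]
ft_force: [-0.1, 0.8, 0.8]
finger_gap: 85.3
grip_force: 0.0
```

Run:
```python
from h import *
np.set_printoptions(precision=1,suppress=True)
s=snapshot("wrist");save(s,'w3');q=sense();print(q["time"],q["tool_pos"],q["tcp_rot"],q["joint_pos"])
for n,z in dict(caddy=0,caddy_grip=96,bolt_lip=18,nut_bay=12,bolt_a_mid=8,nut_a_mid=8).items():
        for r in finder.pinpoint(n,"wrist")[:3]:
            print(n,round(r["confidence"],2),np.array(r["at"])*[640,400],atz(s,r["at"],z))
```

```text
8.925 [557.2  96.  262.3] [-180.    -0.   135.6] [  4.6   1.5  88.3  -0.   90.2 -41. ]
caddy 0.83 [318.3 159.3] [559.9  94.4   0. ]
caddy 0.64 [319.1 184.4] [582.8  73.4   0. ]
caddy_grip 0.63 [315.6 179.4] [557.8  92.7  96. ]
bolt_lip 0.96 [227.8 164.1] [488.3  18.7  18. ]
bolt_lip 0.27 [337.1 152. ] [566.2 118.1  18. ]
nut_bay 0.56 [347.9 163.9] [586.1 117.   12. ]
bolt_a_mid 0.54 [304.9 160.8] [549.   83.1   8. ]
nut_a_mid 0.72 [334.5 174.9] [585.7  96.2   8. ]
```

View pics/w3.png

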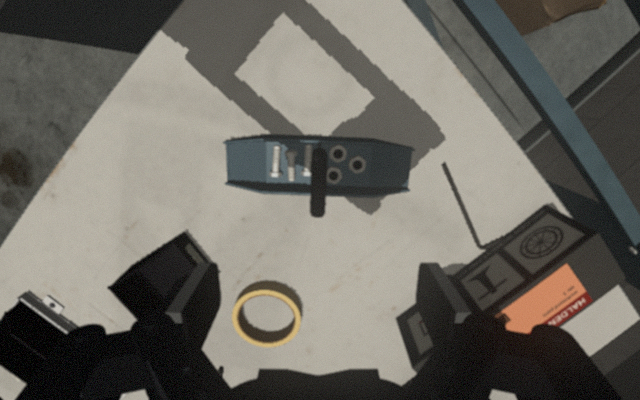

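Run:
```python
from h import *
np.set_printoptions(precision=1,suppress=True)
s=snapshot("wrist")
for p,z in {(225,140):18,(226,184):18,(412,149):18,(410,190):18,(317,212):114,(321,150):70}.items(): print(p,z,atz(s,(p[0]/640,p[1]/400),z))
a=cv2.imread('pics/w3.png')[120:230,210:430];cv2.imwrite('pics/w3c.png',cv2.resize(a,(800,400),interpolation=cv2.INTER_CUBIC))
```

```text
(225, 140) 18 [468.2  37.4  18. ]
(226, 184) 18 [503.1  -0.6  18. ]
(412, 149) 18 [623.4 182.4  18. ]
(410, 190) 18 [659.4 149.6  18. ]
(317, 212) 114 [577.5  76.2 114. ]
(321, 150) 70 [545.4 112.9  70. ]
```

View pics/w3c.png

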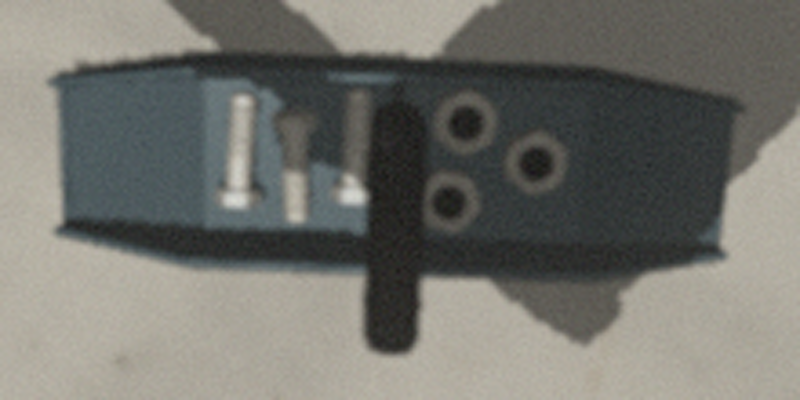

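{"fn": "send_rows", "kwargs": {
  "steps": [
    [[0.13,-0.1,-2],[0,0,-0.02]],
    [[0.13,-0.1,-3.8],[0,0,-0.02]],
    [[0.13,-0.1,-5.2],[0,0,-0.02]],
    [[0.13,-0.1,-5.9],[0,0,-0.02]],
    [[0.13,-0.1,-6.1],[0,0,-0.02]],
    [[0.13,-0.1,-6.1],[0,0,-0.02]]
  ]
}}

```text
time: 10.02
tool_pos: [561.5, 93.5, 80.3]
tcp_rot: [180.0, 0.0, 134.7]
ft_force: [0.1, 0.4, -0.3]
finger_gap: 85.6
grip_force: 0.0
```

{"fn": "send_rows", "kwargs": {
  "steps": [
    [[0,0,0],[0,0,0]],
    [[0,0,0],[0,0,0]],
    [[0,0,0],[0,0,0]],
    [[0,0,0],[0,0,0]],
    [[0,0,0],[0,0,0]],
    [[0,0,0],[0,0,0]],
    [[0,0,0],[0,0,0]]
  ],
  "fingers": 1,
  "squeeze": 80
}}

```text
time: 10.9
tool_pos: [561.3, 93.4, 80.2]
tcp_rot: [180.0, 0.0, 134.7]
ft_force: [-3.1, -1.0, 4.8]
finger_gap: 13.0
grip_force: 78.8
```

{"fn": "send_rows", "kwargs": {
  "steps": [
    [[0,0,0.4],[0,0,0]],
    [[0,0,1.2],[0,0,0]],
    [[0,-0.3,2.0],[0,0,0.07]],
    [[-0.05,-0.9,2.7],[0,0,0.17]],
    [[-0.1,-1.6,3.0],[0,0,0.28]],
    [[-0.15,-2.3,3.0],[0,0,0.39]],
    [[-0.2,-3.0,3.0],[0,0,0.49]],
    [[-0.25,-3.5,3.0],[0,0,0.56]],
    [[-0.25,-3.8,3.0],[0,0,0.6]],
    [[-0.25,-3.88,3.0],[0,0,0.6]]
  ]
}}

```text
time: 12.15
tool_pos: [553.0, -23.3, 169.1]
tcp_rot: [180.0, -0.1, 169.0]
ft_force: [-0.0, 1.0, -6.9]
finger_gap: 13.0
grip_force: 78.3
```

Run:
```python
from h import *
np.set_printoptions(precision=1,suppress=True)
q=sense();print(q["time"],q["tool_pos"],q["tcp_rot"],q["joint_pos"],q["ft_force"],q["wrist_torque"])
s={c:snapshot(c) for c in("top","scene")}
L={}
for n in ("bolt_lip","bin_new_mid","bin_new_card","caddy_grip"):
  R=[]
  for c in s:
    r=finder.pinpoint(n,c)
    if r: R.append(ray(s[c],r[0]["at"]));print(n,c,r[0]["confidence"],atz(s[c],r[0]["at"],{'bolt_lip':110,'bin_new_mid':27.5,'bin_new_card':17,'caddy_grip':188}[n]))
  if len(R)==2:print(tri(R))
a=s["scene"]["img"][110:310,180:400];cv2.imwrite('pics/s2c.png',cv2.resize(a,(660,600))[:,:,::-1])
```

```text
12.15 [553.  -23.3 169.1] [180.   -0.1 169. ] [ -7.7   2.5  97.1   0.   80.5 -86.7] [-0.   1.  -6.9] [0.  0.1 0. ]
bolt_lip top 0.87 [ 533.  -117.5  110. ]
bolt_lip scene 0.96 [ 534.7 -121.9  110. ]
[ 534.9 -117.9  107.2]
bin_new_mid top 0.9 [ 519.3 -149.2   27.5]
bin_new_mid scene 0.92 [ 536.4 -148.8   27.5]
[ 526.2 -151.9   31.3]
bin_new_card top 0.86 [537.5 -93.8  17. ]
bin_new_card scene 0.83 [ 535. -107.   17.]
[540.2 -93.6   6.3]
caddy_grip top 0.89 [545.4 -21.2 188. ]
caddy_grip scene 0.83 [549.3 -29.8 188. ]
[549.4 -21.7 183.3]
```

View pics/s2c.png

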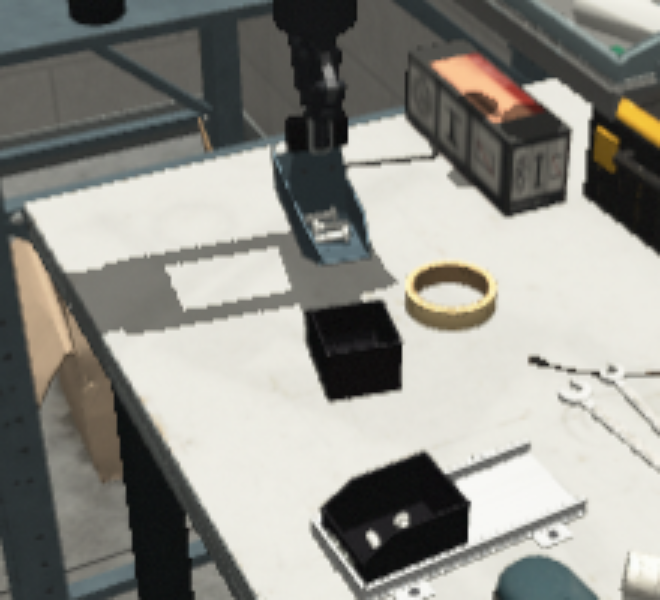

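{"fn": "send_rows", "kwargs": {
  "steps": [
    [[-0.04,-0.23,-0.03],[0.086,-0.017,0]],
    [[-0.095,-0.49,-0.17],[0.171,-0.033,0]],
    [[-0.15,-0.77,-0.24],[0.257,-0.05,0]]
  ]
}}

```text
time: 13.02
tool_pos: [549.3, -46.2, 162.8]
tcp_rot: [164.9, 0.1, 169.1]
ft_force: [-0.7, -0.1, -7.8]
finger_gap: 12.9
grip_force: 78.5
```

Run:
```python
from h import *
np.set_printoptions(precision=1,suppress=True)
q=sense();print(q["time"],q["tool_pos"],q["tcp_rot"],q["joint_pos"],q["ft_force"],q["wrist_torque"])
```

```text
13.025 [549.3 -46.2 162.8] [164.9   0.1 169.1] [ -20.1    2.6   99.    15.1   81.1 -101.9] [-0.7 -0.1 -7.8] [-0.6  0.2  0. ]
```

Run:
```python
import numpy as np
from scipy.spatial.transform import Rotation as R
T0=np.array([549.3,-46.2,162.8]);y0,y1=79,67
def C(th,y): return R.from_euler('z',y,degrees=True)*R.from_euler('y',-th,degrees=True)
off=np.array([104,0,62.]);R0=C(15,y0);L0=T0-R0.apply(off);L1=np.array([532.5,-127,68])
for th in list(range(20,61,5)):
    f=(th-15)/40;g=min(f,1);Rt=C(th,y0+(y1-y0)*g);T=L0+(L1-L0)*g+Rt.apply(off)
    print(th,((T-T0)/30).round(2).tolist(),(Rt*R0.inv()).as_rotvec().round(3).tolist())
print(L0)
```

```text
20 [0.01, -0.26, 0.2] [0.085, -0.018, -0.026]
25 [0.01, -0.54, 0.38] [0.17, -0.038, -0.052]
30 [-0.02, -0.84, 0.53] [0.255, -0.06, -0.078]
35 [-0.06, -1.15, 0.65] [0.339, -0.084, -0.104]
40 [-0.13, -1.46, 0.75] [0.422, -0.111, -0.129]
45 [-0.22, -1.78, 0.82] [0.505, -0.14, -0.153]
50 [-0.32, -2.1, 0.86] [0.587, -0.171, -0.178]
55 [-0.44, -2.42, 0.87] [0.669, -0.204, -0.201]
60 [-0.58, -2.75, 0.88] [0.752, -0.23, -0.199]
[ 533.19390712 -129.05866478   75.99541808]
```

{"fn": "send_rows", "kwargs": {
  "steps": [
    [[0.01,-0.26,0.2],[0.085,-0.018,-0.026]],
    [[0.01,-0.54,0.38],[0.17,-0.038,-0.052]],
    [[-0.02,-0.84,0.53],[0.255,-0.06,-0.078]],
    [[-0.06,-1.15,0.65],[0.339,-0.084,-0.104]],
    [[-0.13,-1.46,0.75],[0.422,-0.111,-0.129]],
    [[-0.22,-1.78,0.82],[0.505,-0.14,-0.153]],
    [[-0.32,-2.1,0.86],[0.587,-0.171,-0.178]],
    [[-0.44,-2.42,0.87],[0.669,-0.204,-0.201]],
    [[-0.44,-2.42,0.87],[0.669,-0.204,-0.201]],
    [[-0.44,-2.42,0.87],[0.669,-0.204,-0.201]]
  ]
}}

```text
time: 14.28
tool_pos: [536.3, -119.0, 188.8]
tcp_rot: [125.1, 0.1, 157.1]
ft_force: [1.0, 0.2, -6.7]
finger_gap: 13.0
grip_force: 79.1
```

{"fn": "send_rows", "kwargs": {
  "steps": [
    [[0,0,0],[0,0,0]],
    [[0,0,0],[0,0,0]],
    [[0,0,0],[0,0,0]],
    [[0,0,0],[0,0,0]]
  ]
}}

```text
time: 14.78
tool_pos: [536.1, -118.5, 188.8]
tcp_rot: [125.0, 0.0, 157.1]
ft_force: [0.0, 0.5, -6.3]
finger_gap: 12.4
grip_force: 79.0
```

Run:
```python
from h import *
np.set_printoptions(precision=1,suppress=True)
q=sense();print(q["time"],q["tool_pos"],q["tcp_rot"],q["joint_pos"],q["ft_force"],q["wrist_torque"])
s={c:snapshot(c) for c in("top","scene")}
A=[cv2.resize(s["scene"]["img"][110:290,220:400],(400,400)),cv2.resize(s["top"]["img"][120:270,220:370],(400,400))]
cv2.imwrite('pics/p3.png',np.hstack(A)[:,:,::-1])
```

```text
14.775 [ 536.1 -118.5  188.8] [125.    0.  157.1] [ -48.3   14.2   99.4   48.    95.2 -123.7] [ 0.   0.5 -6.3] [-1.4  0.6 -0. ]
```

View pics/p3.png

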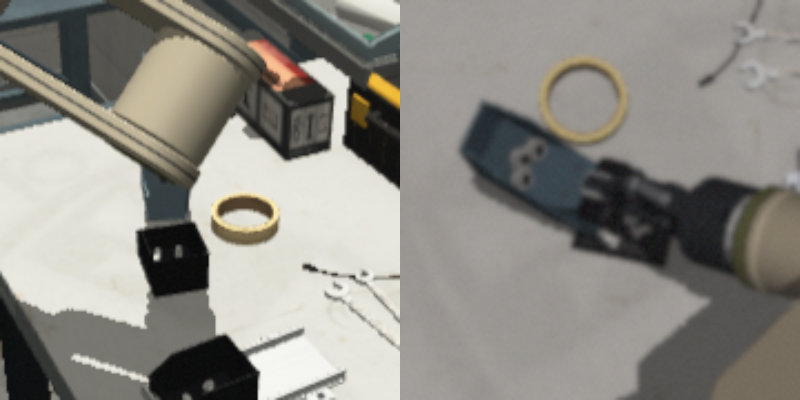

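{"fn": "send_rows", "kwargs": {
  "steps": [
    [[-0.14,-0.33,0.01],[0.083,-0.026,0.002]],
    [[-0.14,-0.33,0.01],[0.083,-0.026,0.002]],
    [[-0.14,-0.33,0.01],[0.083,-0.026,0.002]],
    [[0.1,0.25,0.4],[-0.08,0.034,0]],
    [[0.23,0.55,0.8],[-0.193,0.082,0]],
    [[0.39,0.92,1.2],[-0.321,0.136,0]],
    [[0.59,1.38,1.5],[-0.45,0.191,0]],
    [[0.78,1.84,1.7],[-0.579,0.246,0]],
    [[0.98,2.3,1.8],[-0.723,0.307,0]],
    [[1.17,2.76,1.8],[-0.884,0.375,0]]
  ]
}}

```text
time: 16.12
tool_pos: [571.4, -34.7, 245.0]
tcp_rot: [-179.8, 0.2, 157.0]
ft_force: [-0.1, -1.0, -7.3]
finger_gap: 12.8
grip_force: 78.9
```

{"fn": "send_rows", "kwargs": {
  "steps": [
    [[-0.03,0.4,-0.2],[0,0,-0.05]],
    [[-0.08,1.2,-0.8],[0,0,-0.13]],
    [[-0.15,2.2,-1.7],[0,0,-0.22]],
    [[-0.22,3.2,-2.7],[0,0,-0.31]],
    [[-0.3,4.0,-3.6],[0,0,-0.37]],
    [[-0.33,4.3,-4.3],[0,0,-0.384]],
    [[-0.33,4.3,-4.8],[0,0,-0.384]],
    [[-0.33,4.3,-4.9],[0,0,-0.384]]
  ]
}}

```text
time: 17.12
tool_pos: [560.2, 93.2, 94.8]
tcp_rot: [-179.9, -0.1, 135.1]
ft_force: [1.1, -0.1, -6.0]
finger_gap: 12.9
grip_force: 79.2
```

{"fn": "send_rows", "kwargs": {
  "steps": [
    [[0,0,-0.2],[0,0,0]],
    [[0,0,-0.35],[0,0,0]],
    [[0,0,-0.42],[0,0,0]],
    [[0,0,-0.47],[0,0,0]],
    [[0,0,-0.47],[0,0,0]]
  ]
}}

```text
time: 17.75
tool_pos: [561.2, 93.2, 81.6]
tcp_rot: [-180.0, -0.0, 135.0]
ft_force: [0.4, 0.1, -6.3]
finger_gap: 12.8
grip_force: 79.3
```

{"fn": "send_rows", "kwargs": {
  "steps": [
    [[0,0,-0.03],[0,0,0]],
    [[0,0,-0.06],[0,0,0]],
    [[0,0,-0.06],[0,0,0]]
  ]
}}

```text
time: 18.12
tool_pos: [561.4, 93.2, 80.1]
tcp_rot: [180.0, 0.0, 135.0]
ft_force: [-1.6, -1.0, -3.9]
finger_gap: 12.8
grip_force: 79.7
```

{"fn": "send_rows", "kwargs": {
  "steps": [
    [[0,0,-0.02],[0,0,0]],
    [[0,0,-0.02],[0,0,0]],
    [[0,0,-0.02],[0,0,0]],
    [[0,0,-0.02],[0,0,0]],
    [[0,0,-0.02],[0,0,0]],
    [[0,0,0.6],[0,0,0]],
    [[0,0,2],[0,0,0]],
    [[0,0,4],[0,0,0]],
    [[0,0,6],[0,0,0]],
    [[0,0,6],[0,0,0]]
  ],
  "fingers": 0
}}

```text
time: 19.38
tool_pos: [564.6, 93.5, 268.8]
tcp_rot: [179.4, 0.5, 135.1]
ft_force: [-0.1, 0.0, 0.3]
finger_gap: 85.5
grip_force: 0.0
```

Run:
```python
from h import *
np.set_printoptions(precision=1,suppress=True)
s=snapshot("wrist");q=sense();print(q["time"],q["tool_pos"],q["tcp_rot"],q["joint_pos"])
A=[cv2.resize(s["img"][120:230,210:430],(800,400))]
t=snapshot("top");A.append(cv2.resize(t["img"][180:230,270:340],(280,200)))
c=snapshot("scene");b=cv2.resize(c["img"][195:255,260:330],(280,200))
cv2.imwrite('pics/p4.png',np.vstack([A[0],np.hstack([A[1],b,np.zeros((200,240,3),np.uint8)])])[:,:,::-1])
for n,z in dict(bin_new_mid=27.5,bin_new_card=17,bin_new=0).items():
    for cam,ss in(("wrist",s),("top",t),("scene",c)):
        for r in finder.pinpoint(n,cam)[:1]: print(n,cam,round(r["confidence"],2),atz(ss,r["at"],z))
```

```text
19.425 [563.2  93.3 264.9] [179.7   0.3 135. ] [  4.3   1.8  87.7  -0.   90.  -40.8]
bin_new_mid wrist 0.92 [ 527.9 -146.5   27.5]
bin_new_mid top 0.82 [ 525.  -150.5   27.5]
bin_new_mid scene 0.84 [ 537.5 -138.3   27.5]
bin_new_card wrist 0.98 [ 534.8 -101.8   17. ]
bin_new_card top 0.88 [ 542.  -100.8   17. ]
bin_new_card scene 0.7 [ 534.4 -105.6   17. ]
bin_new wrist 0.95 [ 529.7 -152.7    0. ]
bin_new top 0.6 [ 526.9 -143.3    0. ]
bin_new scene 0.64 [ 532.7 -141.1    0. ]
```

View pics/p4.png

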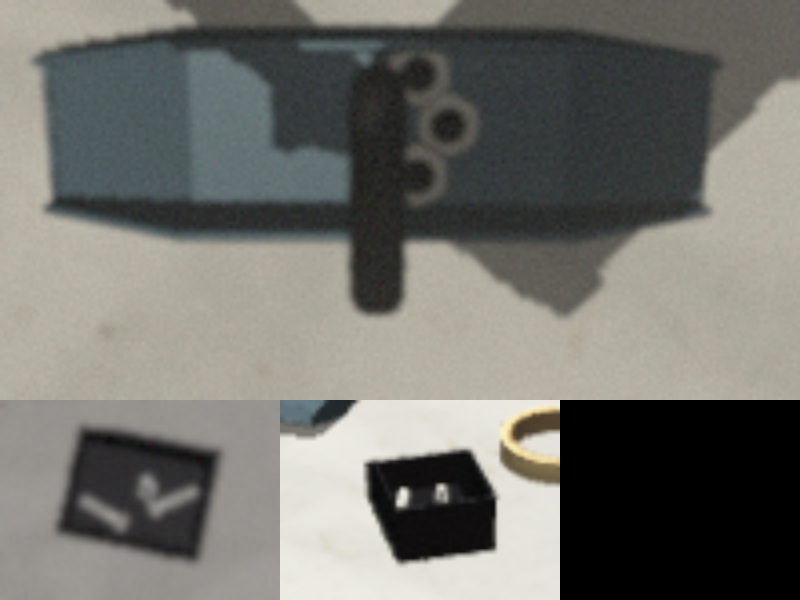

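{"fn": "send_rows", "kwargs": {
  "steps": [
    [[-1.2,-8.1,-0.5],[0,0,-0.977]],
    [[-1.2,-8.1,-0.5],[0,0,-0.977]],
    [[-1.2,-8.1,-0.5],[0,0,-0.977]],
    [[-1.2,-8.1,-0.5],[0,0,-0.977]],
    [[-1.2,-8.1,-0.5],[0,0,-0.977]],
    [[-1.2,-8.1,-0.5],[0,0,-0.977]],
    [[-1.2,-8.1,-0.5],[0,0,-0.977]],
    [[-1.2,-8.1,-0.5],[0,0,-0.977]]
  ]
}}

```text
time: 20.98
tool_pos: [525.2, -149.7, 244.8]
tcp_rot: [-180.0, -0.0, 79.2]
ft_force: [-0.4, -0.8, -0.7]
finger_gap: 85.5
grip_force: 0.0
```

Run:
```python
from h import *
np.set_printoptions(precision=1,suppress=True)
s=snapshot("wrist");q=sense();print(q["time"],q["tool_pos"],q["tcp_rot"],q["joint_pos"])
for n,z in dict(bin_new_mid=27.5,bin_new_card=17,bin_new=0).items():
        for r in finder.pinpoint(n,"wrist")[:1]: print(n,round(r["confidence"],2),np.array(r["at"])*[640,400],atz(s,r["at"],z))
r=finder.trace("bin_new","wrist")[0];m=r["mask"].astype(np.uint8)
print(np.array(r["box"])*[640,400,640,400])
c=max(cv2.findContours(m,0,2)[0],key=cv2.contourArea);h=cv2.approxPolyDP(cv2.convexHull(c),3,True)[:,0]
for p in h: print(p,atz(s,p/[640,400],55)[:2],atz(s,p/[640,400],36)[:2],atz(s,p/[640,400],0)[:2])
# model fit: silhouette of the box to the mask
from scipy.optimize import minimize
pts=np.array([[-48,a*35,z] for a in(-1,1) for z in(0,36)]+[[48,a*35,z] for a in(-1,1) for z in(0,55)]+[[-30,a*35,55] for a in(-1,1)])
def cost(v):
    a=np.radians(v[2]);R=np.array([[np.cos(a),-np.sin(a),0],[np.sin(a),np.cos(a),0],[0,0,1]])
    P=np.array([proj(s,R@p+[v[0],v[1],0]) for p in pts]);k=np.zeros((400,640),np.uint8)
    cv2.fillConvexPoly(k,np.round(cv2.convexHull(P.astype(np.float32))*16).astype(np.int32),1,shift=4)
    return (k^m).sum()
o=min((minimize(cost,[528,-150,y],method='Nelder-Mead',options=dict(initial_simplex=[[528,-150,y],[536,-150,y],[528,-142,y],[528,-150,y+5]])) for y in(-105,-101,-97)),key=lambda o:o.fun)
print(o.x,o.fun,m.sum())
```

```text
21.025 [ 525.3 -149.6  244.8] [-180.    -0.    79.2] [-21.3  -1.2  92.8   0.   88.4 -10.4]
bin_new_mid 0.83 [320.4 163.9] [ 529.2 -148.5   27.5]
bin_new_card 0.68 [322.3 114.6] [540.7 -99.1  17. ]
bin_new 0.8 [321.2 159.9] [ 530.1 -149.9    0. ]
[284.4 116.   73.  103.6]
[356 118] [ 571.5 -105.4] [ 573.3 -107.3] [ 576.6 -110.8]
[354 216] [ 554.  -203.1] [ 554.8 -210.5] [ 556.2 -224.6]
[285 215] [ 484.2 -188.6] [ 481.  -195.2] [ 474.9 -207.7]
[285 118] [505.4 -92.8] [503.3 -93.9] [499.5 -96.1]
[ 528.4 -148.9 -101.4] 739.0 6629
```

{"fn": "send_rows", "kwargs": {
  "steps": [
    [[0.12,0.02,-2],[0,0,-0.01]],
    [[0.12,0.02,-4],[0,0,-0.01]],
    [[0.12,0.02,-5.7],[0,0,-0.01]],
    [[0.12,0.02,-6.8],[0,0,-0.01]],
    [[0.12,0.02,-7.5],[0,0,-0.01]],
    [[0.12,0.02,-7.5],[0,0,-0.01]]
  ]
}}

```text
time: 21.98
tool_pos: [527.1, -148.4, 17.8]
tcp_rot: [-179.7, -0.0, 78.5]
ft_force: [-0.2, 0.7, 0.3]
finger_gap: 85.1
grip_force: 0.0
```

{"fn": "send_rows", "kwargs": {
  "steps": [
    [[0,0,0],[0,0,0]],
    [[0,0,0],[0,0,0]],
    [[0,0,0],[0,0,0]],
    [[0,0,0],[0,0,0]],
    [[0,0,0],[0,0,0]]
  ],
  "fingers": 1,
  "squeeze": 35
}}

```text
time: 22.6
tool_pos: [529.8, -149.6, 21.1]
tcp_rot: [179.9, 0.0, 78.5]
ft_force: [-0.1, 0.6, 6.2]
finger_gap: 69.4
grip_force: 42.3
```

{"fn": "send_rows", "kwargs": {
  "steps": [
    [[0,0,0.3],[0,0,0]],
    [[0,0,0.9],[0,0,0]],
    [[0,-0.2,1.6],[0,0,0.05]],
    [[0.05,-0.6,2.1],[0,0,0.14]],
    [[0.12,-1.2,2.33],[0,0,0.26]],
    [[0.2,-1.9,2.33],[0,0,0.4]],
    [[0.28,-2.6,2.33],[0,0,0.54]],
    [[0.36,-3.3,2.33],[0,0,0.68]],
    [[0.44,-4.0,2.33],[0,0,0.82]],
    [[0.51,-4.6,2.33],[0,0,0.96]]
  ]
}}

```text
time: 23.85
tool_pos: [544.3, -288.2, 90.9]
tcp_rot: [-180.0, 0.0, 133.8]
ft_force: [0.2, -0.4, -2.3]
finger_gap: 69.1
grip_force: 41.4
```

{"fn": "send_rows", "kwargs": {
  "steps": [
    [[0.07,-0.6,0],[0,0,0.14]],
    [[0.14,-1.2,0],[0,0,0.28]],
    [[0.2,-1.8,0],[0,0,0.42]],
    [[0.25,-2.3,0],[0,0,0.56]],
    [[0.29,-2.7,0],[0,0,0.69]],
    [[0.31,-2.95,0],[0,0,0.79]],
    [[0.31,-3.06,0],[0,0,0.85]],
    [[0.31,-3.06,0],[0,0,0.85]]
  ]
}}

```text
time: 24.85
tool_pos: [553.4, -379.4, 90.6]
tcp_rot: [-180.0, 0.0, -177.8]
ft_force: [-0.1, -0.5, -1.0]
finger_gap: 69.6
grip_force: 41.3
```

Run:
```python
from h import *
np.set_printoptions(precision=1,suppress=True)
q=sense();print(q["time"],q["tool_pos"],q["tcp_rot"],q["joint_pos"],q["ft_force"],q["finger_gap"])
s={c:snapshot(c) for c in("top","scene")}
for n,z in dict(bin_new_card=87,bin_new_mid=98,bin_old_mid=31.5,lane=0).items():
  for c in s:
    for r in finder.pinpoint(n,c)[:2]: print(n,c,round(r["confidence"],2),atz(s[c],r["at"],z))
```

```text
24.85 [ 553.4 -379.4   90.6] [-180.     0.  -177.8] [ -38.8   23.8   80.9   -0.    75.2 -131. ] [-0.1 -0.5 -1. ] 69.60456088274653
bin_new_card top 0.8 [ 507.8 -379.8   87. ]
bin_new_card scene 0.8 [ 498.3 -376.8   87. ]
bin_new_mid top 0.8 [ 550.5 -383.1   98. ]
bin_new_mid scene 0.74 [ 564.3 -370.3   98. ]
bin_old_mid top 0.59 [ 450.2 -388.3   31.5]
lane top 0.67 [ 504.4 -373.9    0. ]
lane top 0.17 [ 565.6 -392.4    0. ]
lane scene 0.65 [ 514.1 -368.7    0. ]
```

{"fn": "send_rows", "kwargs": {
  "steps": [
    [[0,0,-0.4],[0,0,0]],
    [[0,0,-1.0],[0,0,0]],
    [[0,0,-1.5],[0,0,0]],
    [[0,0,-1.85],[0,0,0]],
    [[0,0,-2.05],[0,0,0]],
    [[0,0,-2.15],[0,0,0]],
    [[0,0,-2.2],[0,0,0]],
    [[0,0,-2.2],[0,0,0]]
  ]
}}

```text
time: 26.35
tool_pos: [553.9, -379.3, 25.1]
tcp_rot: [-179.9, 0.0, -177.8]
ft_force: [-3.0, 3.1, 5.9]
finger_gap: 69.4
grip_force: 42.2
```

{"fn": "send_rows", "kwargs": {
  "steps": [
    [[-0.07,0,0.02],[0,0,0]],
    [[-0.14,-0.005,0.02],[0,0,0]],
    [[-0.2,-0.01,0.02],[0,0,0]],
    [[-0.25,-0.01,0.02],[0,0,0]],
    [[-0.25,-0.01,0.02],[0,0,0]]
  ]
}}

```text
time: 26.98
tool_pos: [547.5, -379.9, 25.3]
tcp_rot: [-179.9, 0.2, -177.8]
ft_force: [6.3, -0.9, 2.7]
finger_gap: 69.1
grip_force: 41.8
```

{"fn": "send_rows", "kwargs": {
  "steps": [
    [[-0.04,0,0],[0,0,0]],
    [[-0.07,0,0],[0,0,0]],
    [[-0.07,0,0],[0,0,0]]
  ]
}}

```text
time: 27.35
tool_pos: [547.3, -379.9, 26.0]
tcp_rot: [-179.8, 0.4, -177.8]
ft_force: [15.2, -0.2, -0.3]
finger_gap: 69.4
grip_force: 41.6
```

{"fn": "send_rows", "kwargs": {
  "steps": [
    [[0.05,0,-0.02],[0,0,0]],
    [[0.05,0,-0.02],[0,0,0]],
    [[0.05,0,-0.02],[0,0,0]],
    [[0.05,0,-0.02],[0,0,0]],
    [[0.05,0,0.8],[0,0,0]],
    [[0.05,0,2.2],[0,0,0]],
    [[0.05,0,4],[0,0,0]],
    [[0.05,0.5,6],[0,0,0]],
    [[0.05,1,7],[0,0,0]],
    [[0.05,1,7],[0,0,0]]
  ],
  "fingers": 0
}}

```text
time: 28.6
tool_pos: [547.0, -349.7, 238.7]
tcp_rot: [-179.7, 0.3, -177.7]
ft_force: [-0.6, -0.9, -0.3]
finger_gap: 85.5
grip_force: 0.0
```

Run:
```python
from h import *
np.set_printoptions(precision=1,suppress=True)
q=sense();print(q["time"],q["tool_pos"],q["tcp_rot"],q["finger_gap"])
s={c:snapshot(c) for c in("top","scene","wrist")}
for n,z in dict(bin_new_card=21,bin_new_mid=31.5,bin_old_mid=31.5,bin_old=4,bolt_a_mid=12,mouse=0,masking_tape=0,caddy_grip=96).items():
  for c in s:
    for r in finder.pinpoint(n,c)[:5]:
      if r["confidence"]>.3: print(n,c,round(r["confidence"],2),atz(s[c],r["at"],z)[:2])
w=s["wrist"]
for X in [[402,-385.7,20],[450,-383.6,59],[498.4,-381.7,59],[546.3,-379.8,59],[594.3,-377.8,59]]: print(X,proj(w,X))
g=cv2.cvtColor(w["img"],cv2.COLOR_RGB2GRAY)
p0,p1=proj(w,[390,-350,59]),proj(w,[625,-341,59])
# brightness profile along a lane line through each bin's floor centre
for yo in (-15,15):
  print(yo,[ (x,int(g[tuple(np.round(proj(w,[x,-381.4+yo+(x-506)*.04,40])[::-1]).astype(int))])) for x in range(396,620,4) if 0<=proj(w,[x,-381,40])[1]<400])
```

```text
28.6 [ 547.  -349.7  238.7] [-179.7    0.3 -177.7] 85.48718102800946
bin_new_card top 0.83 [ 500.  -377.4]
bin_new_card scene 0.62 [ 491.9 -397.2]
bin_new_card wrist 0.86 [ 499.9 -383. ]
bin_new_mid top 0.85 [ 541.8 -379.3]
bin_new_mid top 0.34 [ 520.1 -502.6]
bin_new_mid scene 0.55 [ 562.9 -364.8]
bin_new_mid wrist 0.71 [ 546.4 -378.2]
bin_old_mid top 0.56 [ 448.7 -390.3]
bin_old_mid top 0.56 [ 463.6 -374.8]
bin_old_mid scene 0.61 [ 461.7 -379.1]
bin_old_mid wrist 0.86 [ 452.5 -387.7]
bin_old_mid wrist 0.41 [ 469.5 -385.5]
bin_old top 0.89 [ 445.  -381.4]
bin_old top 0.52 [ 460.8 -386.7]
bin_old top 0.39 [ 445.  -383.3]
bin_old scene 0.81 [ 436.6 -399.2]
bin_old wrist 0.7 [ 452.  -385.5]
bolt_a_mid top 0.5 [ 563.7 -374.7]
bolt_a_mid scene 0.57 [ 541.4 -386.2]
bolt_a_mid wrist 0.68 [ 574.2 -378.6]
mouse top 0.74 [ 526.7 -511.5]
mouse scene 0.72 [ 527.2 -510.5]
mouse wrist 0.82 [ 525.5 -511.6]
masking_tape scene 0.74 [672.7 -81.3]
masking_tape wrist 0.93 [ 661.4 -104.1]
caddy_grip top 0.91 [560.4  99.2]
caddy_grip scene 0.66 [567.2  93.2]
[402, -385.7, 20] [285.9  16.7]
[450, -383.6, 
[... 685 characters left out ...]
 (596, 40), (600, 42), (604, 72), (608, 176), (612, 173), (616, 171)]
15 [(396, 174), (400, 170), (404, 50), (408, 46), (412, 50), (416, 62), (420, 64), (424, 63), (428, 64), (432, 66), (436, 140), (440, 178), (444, 57), (448, 65), (452, 61), (456, 60), (460, 119), (464, 150), (468, 159), (472, 76), (476, 59), (480, 61), (484, 64), (488, 62), (492, 55), (496, 31), (500, 47), (504, 58), (508, 52), (512, 50), (516, 49), (520, 57), (524, 52), (528, 53), (532, 47), (536, 48), (540, 64), (544, 86), (548, 45), (552, 41), (556, 35), (560, 31), (564, 24), (568, 40), (572, 78), (576, 59), (580, 35), (584, 36), (588, 33), (592, 32), (596, 38), (600, 40), (604, 120), (608, 172), (612, 177), (616, 176)]
```

```bash
python3 -c "
from bench import order
print(order.hand_in())"
```

```text
the job is handed in; nothing more can be done
None
```

The job is handed in at about 29 s; the result was not reported back. The older bin is at the front stop, the three bolts are in the new bin, which sits close behind it with its card to the front, and the caddy is back upright with all three nuts still in it.

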